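One-finger opening of a spring-catch tool box

TASK

Open the wooden bar-tool box on the worktop with a fingertip: press its brass thumb plate right down, and while you keep it pressed push the lid by its end edge, sliding it past the catch and on until it is fully open, then take your hand away so that the plate springs up again. Do not grip, lift or shift anything: the box stays where it stands, and the glasses and bar things round it are left alone.

Things in the scene. Friction and masses are not known exactly. Their poses are not given: they have to be found in the camera images.
- toolbox: Wooden bar-tool box, loose, 4 kg, rubber feet; 160 (x) by 300 (y) by 75 mm high. Origin: centre of its underside on the worktop, z up, y along the box the way its lid slides open. Mm in this frame are written 'box'. At rest its y axis points to the robot's left, up to 0.35 rad askew. Deck at the -y end (right), box y -150 to -60, top z 46; the tools inside stay below z 40.
- thumb_plate (a point): Top of the brass thumb plate, middle of its grooves: box (0, -100, 54) when up; it sinks with the plate. The plate is level, 44 mm wide (x -22 to 22), y -136 to -30: 76 mm lie open on the deck, the last 30 mm run on under the lid. It goes straight down, on a spring, into a slot in the deck; nothing stands on it, so a finger can slide along it.
- plate (a joint): Thumb plate's way down, m: 0 = up, 8 mm proud of the deck, locking the lid; 0.008 = hard down, flush with the deck (top at box z 46). Spring 3 N at the start, 6 N at the bottom. From 0.0065 down its two shoulders under the lid (y -46 to -30) clear the lips under the lid's end; they have passed once the lid is 30 mm open. Let go sooner, it rises again.
- lid_edge (a point): Middle of the lid's end edge, the upright face (brass strip 80 mm wide) that looks to -y, over the thumb plate; here the finger pushes. Box (0, -60, 62) when shut, moving with the lid. The face stands from z 56 to 68; below it, x -25 to 25, is a gap for the plate. Lid 133 mm wide, held down by two side rails (box y -60 to 150, inner edges at x -60 and 60, top z 75).
- lid (a joint): How far the lid is slid open along the box's +y, m: 0 = shut, 0.118 = against its stop. It rubs with about 2 N and stays where it is left. While the plate is up it can move only 3 mm.
- stopper: Bystander near the box, to be left alone: steel wine stopper, 33 mm across, 56 mm high, standing on its knob. Origin: centre of its underside.
- cork: Bystander near the box, to be left alone: wine cork, 24 mm across, 44 mm high, standing on end. Origin: centre of its underside.
- shot_glass: Bystander near the box, to be left alone: small glass upside down, 46 mm across, 59 mm high. Origin: centre of its underside.
- jigger: Bystander near the box, to be left alone: waisted double jigger, 44 mm across, 97 mm high. Origin: centre of its underside.
- tumbler: Bystander near the box, to be left alone: small glass, 46 mm across, 59 mm high. Origin: centre of its underside.
- salt_jar: Bystander near the box, to be left alone: salt jar with dark cap, 40 mm across, 105 mm high. Origin: centre of its underside.

How it is judged:
On the way, in this order (a step that is already met when the one before it is completed fails the run):
1. a finger holds the thumb plate down while the lid is still shut (contact force between the fingers and plate above 0.5 N and value of joint plate above 0.0055 m and value of joint lid below 0.006 m), for 0.1 s.
2. the finger still holds the plate down while the lid slides past the catch (contact force between the fingers and plate above 0.3 N and value of joint plate above 0.005 m and value of joint lid between 0.012 and 0.045 m), for 0.04 s.
3. the lid is pushed fully open (value of joint lid above 0.105 m), for 0.1 s.
At the end, for the whole second after the job is handed in: The lid is open by at least 105 of its 118 mm and at rest, the thumb plate has sprung up to within 1.5 mm of its top, and the box stands flat within 20 mm of where it was (value of joint lid above 0.105 m and value of joint plate below 0.0015 m and distance of toolbox from where it was at the start of the episode below 0.02 m and angle between toolbox's own z axis and vertical below 0.03 rad and linear speed of toolbox below 0.01 m/s and velocity of joint lid between -0.01 and 0.01 m/s); the robot touches nothing.
It fails at once if the box is shoved more than 20 mm, lifted more than 10 mm or tipped (height (world z) of toolbox above 0.01 m or distance of toolbox from where it was at the start of the episode above 0.02 m or angle between toolbox's own z axis and vertical above 0.08 rad).
It fails at once if a bystander is lifted, knocked over or moved more than 20 mm (distance of any of stopper, cork, shot_glass, jigger, tumbler, salt_jar from where it was at the start of the episode above 0.02 m or angle between any of stopper, cork, shot_glass, jigger, tumbler, salt_jar's own z axis and vertical above 0.4 rad).
It also fails if it takes over 35 s, if anything falls off the work surface, if the arm or the gripper's body presses on something with over 40 N, if the wrist force passes 120 N, or if a joint passes its speed limit or range.

ROBOT

A 6-joint arm with a two-finger parallel gripper is mounted at the origin on a cart in front of the work surface, level with it; the furniture and walls round the work are solid. World frame = base frame: x ahead of the robot, y to its left, z up, the work surface at z = 0. Lengths are in m, angles in rad, forces in N, time in s.
With the tool pointing down it reaches from about 0.35 to 0.85 m from the base axis. Payload 8.1 kg.
Tool frame: the origin (TCP) lies between the finger pads; the fingertips stand 8 mm ahead of it and the grasp point (between the pads) lies 11 mm behind it; z points along the fingers, y is the line along which they close (so a half turn about z gives the same grasp; the last joint's range is limited). The gripper opens to 93 mm and grips with 3 to 60 N. Pads are 15 mm wide; open, the fingers measure 128 mm over their backs; the gripper's body (75 mm by 188 mm) begins 65 mm behind the grasp point.
Start: joints at [-1.284, 0.13, 1.488, -0, 1.523, -0.085], TCP at [0.218, -0.559, 0.227] pointing down, gripper open.
Joint ranges: [-2.96, 2.96], [-0.89, 2.26], [0.02, 2.5], [-1.34, 4.48], [0, 2.73], [-2.66, 2.66]. Speed limits (rad/s): [2.39, 2.39, 2.79, 3.14, 3.14, 3.14].

INTERFACE

Orientations are given as [roll, pitch, yaw] about the fixed x, y, z axes, in that order (R = Rz(yaw) Ry(pitch) Rx(roll)).
In Python, from station import sense, vision, workorder, find_in, silhouettes gives the robot as it stands.
- The arm moves only by the shell command python3 -m creep 'ROWS' [OPENING]. ROWS is text: rows parted by semicolons, each of 6 numbers parted by spaces: the shift along the tool's x, y, z in mm, then the turn, a rotation vector about the tool's x, y, z in degrees. In form: x y z rx ry rz; .... A call has 1 to 10 rows; each row is the pose to reach, as a shift and turn from the pose commanded when the call began, along the tool's axes at that moment; what a row does not reach only later rows make up. A row lasts 1/10 s, in which the tool goes at most 50 mm and 8.59 degrees, less where a joint would pass 70% of its speed; a pose out of reach is approached as far as the arm can. A call with a gripper value outside its range is refused whole. OPENING is the opening, from 0 (shut) to 1 (fully open), set as the call begins (- or left out, the last holds). The fingers move at their own pace and stop on an object; the grip force is fixed at half the most. Time passes only in rows, so rows that repeat a pose let the fingers close. It gives the time, the measured TCP pose, the force, the opening and the grip force at its end, in the units of the state.
- sense(): the state, without advancing time (a new reading comes with each control period).
- vision.camera(name): name is "side" or "top"; returns a dict with "pixels" (480x640x3 uint8, blue, green, red), "camera_matrix" (3x3 intrinsics, pixels), "R" (3x3) and "t" (3): a world point X has camera coordinates R X + t. Camera axes: x right, y down, z forward; pixel columns grow to the right and rows downward; lengths in m; the calibration is good to about 2 mm. A picture is of the moment at which its call begins. There is no depth.
- workorder.close_job(): hands the job in; it is judged then, once.
Trained networks look in the newest picture that a camera, given by its name, has taken for a name from the list of things; names that differ only in an ending like _2 or _b are one class to them, and where a whole thing is asked for, a point or a joint stands for the part that bears it (a point fixed in the world has none). Each returns a list of dicts, best first, with "confidence" (0 to 1); they miss things now and then, are a little off and sometimes report something else, mostly with a low value. They report only what shows in the picture. A call takes as long as a camera call.
- find_in(target, camera): "extent" ([left, top, right, bottom] in pixels, round what is visible of it).
- silhouettes(target, camera): "pixels" (480x640 bool, what is visible of it) and "extent" ([left, top, right, bottom] in pixels, round what is visible of it).
The state is a dict: "t": time; "joints": joint angles; "qvel": joint speeds; "effort": joint torques, N m; "position": TCP position; "orientation": TCP orientation; "contact_force": force on the tool from outside, world axes, zero at the start; "torque": the same for the moment, N m; "width": opening from 0.0 (shut) to 1.0 (fully open); "finger_force": force on a finger pad.
Only numpy, scipy, OpenCV 4.12 (cv2) and the standard library are available. Lean on these libraries where they do the work, as an engineer would, in place of code of your own. Each camera call takes 0.05 s, during which the arm holds its last target. There are 200 camera calls.

## Working session

There is one attempt and no reset: what is moved stays moved. The work goes in short steps, Python scripts to look and compute and a shell command to move; the robot and the scene stay as the last step left them, time stands still between calls to the robot, and variables do not carry over. Pictures are saved under pics/ and viewed, at most 10 in all, crops included, and the job is handed in when it is done.

```bash
ls; mkdir -p pics
python3 - <<'E'
from station import *
import cv2,numpy as np
s=sense();print({k:np.round(v,3) for k,v in s.items()})
for c in("side","top"):
    d=vision.camera(c);cv2.imwrite(f"pics/{c}0.png",d["pixels"])
    print(c,np.round(d["camera_matrix"],1).tolist(),np.round(-d["R"].T@d["t"],3))
    for n in["toolbox","thumb_plate","lid_edge","lid","stopper","cork","shot_glass","jigger","tumbler","salt_jar"]:
        print(n,[(np.round(r["extent"]).tolist(),round(r["confidence"],2)) for r in find_in(n,c)[:2]])
E
```

```text
pics
{'t': np.float64(0.0), 'joints': array([-1.284,  0.131,  1.489,  0.   ,  1.523, -0.085]), 'qvel': array([ 0.001, -0.001, -0.003,  0.002,  0.   ,  0.002]), 'effort': array([-1.0000e-03, -5.5985e+01, -4.9176e+01,  7.7000e-02,  3.5000e-02,
       -0.0000e+00]), 'position': array([ 0.218, -0.558,  0.226]), 'orientation': array([-3.14 , -0.   ,  0.372]), 'contact_force': array([ 0.146,  0.643, -0.066]), 'torque': array([-0.037, -0.042,  0.032]), 'finger_force': np.float64(0.0), 'width': np.float64(1.003)}
side [[533.0, 0.0, 316.1], [0.0, 533.0, 229.6], [0.0, 0.0, 1.0]] [0.467 0.604 0.943]
toolbox [([278.0, 160.0, 394.0, 305.0], 0.71)]
thumb_plate [([340.0, 170.0, 366.0, 201.0], 0.94)]
lid_edge [([287.0, 186.0, 377.0, 294.0], 0.79)]
lid [([284.0, 191.0, 380.0, 294.0], 0.89)]
stopper [([255.0, 255.0, 273.0, 277.0], 0.71)]
cork [([258.0, 215.0, 268.0, 236.0], 0.74), ([278.0, 162.0, 396.0, 307.0], 0.22)]
shot_glass [([282.0, 190.0, 301.0, 222.0], 0.82)]
jigger [([283.0, 146.0, 300.0, 191.0], 0.55)]
tumbler [([345.0, 137.0, 364.0, 169.0], 0.95)]
salt_jar [([381.0, 125.0, 403.0, 168.0], 0.74)]
top [[459.3, 0.0, 323.8], [0.0, 459.3, 230.4], [0.0, 0.0, 1.0]] [0.449 0.029 0.918]
toolbox [([247.0, 203.0, 422.0, 319.0], 0.64), ([322.0, 173.0, 339.0, 188.0], 0.54)]
thumb_plate [([367.0, 258.0, 406.0, 292.0], 0.89)]
lid_edge [([248.0, 214.0, 372.0, 300.0], 0.61)]
lid [([250.0, 212.0, 373.0, 301.0], 0.78), ([365.0, 260.0, 409.0, 290.0], 0.16)]
stopper [([280.0, 182.0, 295.0, 196.0], 0.64), ([366.0, 259.0, 407.0, 288.0], 0.26)]
cork [([324.0, 176.0, 338.0, 185.0], 0.65)]
shot_glass [([352.0, 194.0, 373.0, 219.0], 0.93)]
jigger [([390.0, 187.0, 421.0, 214.0], 0.73)]
tumbler [([425.0, 258.0, 456.0, 284.0], 0.56)]
salt_jar []
```

Run:
```python
import cv2
a=cv2.imread("pics/top0.png")[150:350,225:485];cv2.imwrite("pics/topc.png",cv2.resize(a,None,fx=3,fy=3,interpolation=2))
a=cv2.imread("pics/side0.png")[110:320,230:430];cv2.imwrite("pics/sidec.png",cv2.resize(a,None,fx=2.8,fy=2.8,interpolation=2))
```

```text
(no output)
```

View pics/topc.png

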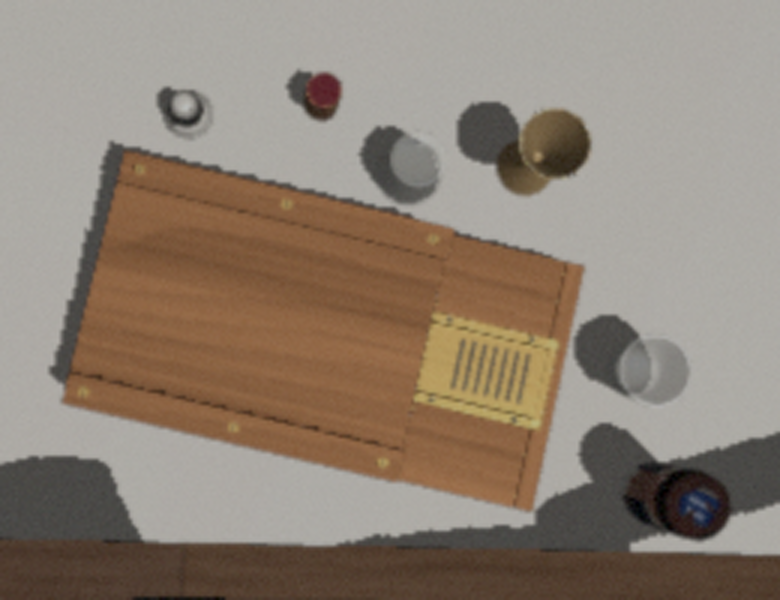

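View pics/sidec.png

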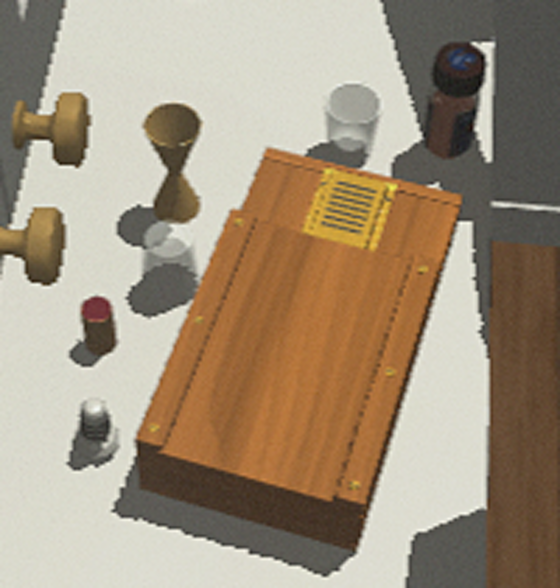

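```bash
cat > h.py <<'E'
import numpy as np
from scipy.optimize import least_squares
def proj(d,P):
    c=P@d["R"].T+d["t"]; u=c@d["camera_matrix"].T; return u[:,:2]/u[:,2:]
def ray(d,uv,z):
    C=-d["R"].T@d["t"]; r=d["R"].T@np.linalg.solve(d["camera_matrix"],[uv[0],uv[1],1]); return C+r*(z-C[2])/r[2]
def world(p,B):
    c,s=np.cos(p[2]),np.sin(p[2]);B=np.asarray(B,float)/1000
    return np.c_[p[0]+c*B[:,0]-s*B[:,1],p[1]+s*B[:,0]+c*B[:,1],B[:,2]]
E
python3 - <<'E'
from station import *
from h import *
import cv2
T=vision.camera("top");S=vision.camera("side")
bt=[(80,150,75),(-80,150,75),(-80,-60,75),(80,-60,75),(22,-60,54),(22,-136,54),(-22,-136,54),(-22,-60,54)]
pt=np.array([(122,150),(65,403),(400,482),(453,230),(436,316),(558,340),(540,428),(415,402)])/3+[225,150]
bs=[(80,-60,75),(80,150,75),(-80,150,75),(22,-136,54),(-22,-136,54),(-22,-60,54),(22,-60,54)]
ps=np.array([(235,210),(140,440),(366,503),(325,170),(395,185),(377,250),(303,232)])/2.8+[230,110]
f=lambda p:np.r_[(proj(T,world(p,bt))-pt).ravel(),(proj(S,world(p,bs))-ps).ravel()]
r=least_squares(f,[.42,.03,-.24],loss='soft_l1');print(r.x,np.round(f(r.x).reshape(-1,2),1).tolist())
print("plate",world(r.x,[(0,-100,54),(0,-60,62),(0,58,62)]))
for n,uv,h in[("stopper",(185,103),.056),("cork",(323,90),.044),("shot",(415,160),.059),("jig",(555,143),.097),("tumb",(655,370),.059),("salt",(695,503),.105)]:
    print(n,np.round(ray(T,np.array(uv)/3+[225,150],h),3))
cv2.imwrite("pics/full.png",np.hstack([T["pixels"],S["pixels"]])[:, :, :]); 
cv2.imwrite("pics/full.png",cv2.resize(cv2.imread("pics/full.png"),(800,300),interpolation=3))
E
```

```text
[ 0.47494983 -0.01935047 -0.20263576] [[1.3, 0.1], [-0.6, 0.7], [0.4, 0.4], [1.5, -0.8], [-1.1, 1.5], [-2.6, 2.6], [-1.4, -3.9], [0.9, -4.3], [-0.5, -1.5], [-0.7, -0.5], [1.1, 0.2], [3.4, -0.7], [-2.0, -1.3], [-4.6, 2.2], [1.5, 3.5]]
plate [[ 0.45482465 -0.11730443  0.054     ]
 [ 0.46287472 -0.07812285  0.062     ]
 [ 0.48662244  0.03746282  0.062     ]]
stopper [0.618 0.077 0.056]
cork [ 0.631 -0.011  0.044]
shot [ 0.585 -0.069  0.059]
jig [ 0.592 -0.15   0.097]
tumb [ 0.457 -0.222  0.059]
salt [ 0.379 -0.232  0.105]
```

View pics/full.png

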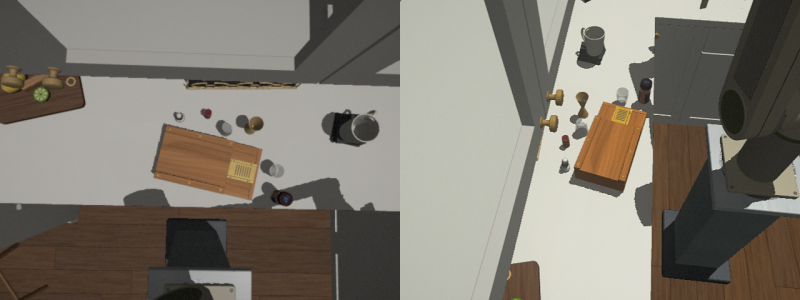

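Run:
```python
from station import *
from h import *
import cv2
T=vision.camera("top");S=vision.camera("side")
bt=[(80,150,75),(-80,150,75),(-80,-60,75),(80,-60,75),(80,-150,46),(-80,-150,46),(0,-100,54)]
pt=np.array([(122,150),(65,403),(400,482),(453,230),(583,265),(530,510),(490,370)])/3+[225,150]
bs=[(80,-60,75),(80,150,75),(-80,150,75),(80,-150,46),(-80,-150,46),(0,-100,54)]
ps=np.array([(235,210),(140,440),(366,503),(267,150),(462,197),(350,207)])/2.8+[230,110]
f=lambda p:np.r_[(proj(T,world(p,bt))-pt).ravel(),(proj(S,world(p,bs))-ps).ravel()]
r=least_squares(f,[.42,.03,-.24],loss='soft_l1');print(r.x,np.round(f(r.x).reshape(-1,2),1).tolist())
np.save("box.npy",r.x)
print("plate",world(r.x,[(0,-100,54),(0,-60,62),(0,58,62)]))
for uv in[(248,155),(238,196)]:
  for z in(0.1,.2,.3,.4,.5): 
    X=ray(S,uv,z);print(uv,z,np.round(X,2),np.round(proj(T,X[None])[0]))
a=T["pixels"][60:200,200:560];cv2.imwrite("pics/rack.png",cv2.resize(a,None,fx=2.2,fy=2.2,interpolation=2))
```

```text
[ 0.47516813 -0.01772902 -0.2029693 ] [[0.4, -0.0], [-1.5, 0.5], [-0.5, 0.3], [0.6, -0.9], [0.7, -0.3], [1.1, 0.5], [-1.8, -0.4], [-0.6, -0.9], [-0.9, 0.2], [0.9, 1.0], [0.3, -1.4], [1.1, -1.1], [-0.3, 1.4]]
plate [[ 0.45501027 -0.11567625  0.054     ]
 [ 0.46307342 -0.07649736  0.062     ]
 [ 0.48685969  0.03908038  0.062     ]]
(248, 155) 0.1 [ 0.68 -0.14  0.1 ] [403. 147.]
(248, 155) 0.2 [ 0.66 -0.05  0.2 ] [361. 144.]
(248, 155) 0.3 [0.63 0.04 0.3 ] [305. 140.]
(248, 155) 0.4 [0.61 0.13 0.4 ] [227. 134.]
(248, 155) 0.5 [0.58 0.22 0.5 ] [111. 126.]
(238, 196) 0.1 [ 0.69 -0.03  0.1 ] [343. 145.]
(238, 196) 0.2 [0.66 0.05 0.2 ] [301. 142.]
(238, 196) 0.3 [0.63 0.12 0.3 ] [244. 138.]
(238, 196) 0.4 [0.61 0.2  0.4 ] [166. 132.]
(238, 196) 0.5 [0.58 0.27 0.5 ] [ 48. 123.]
```

View pics/rack.png

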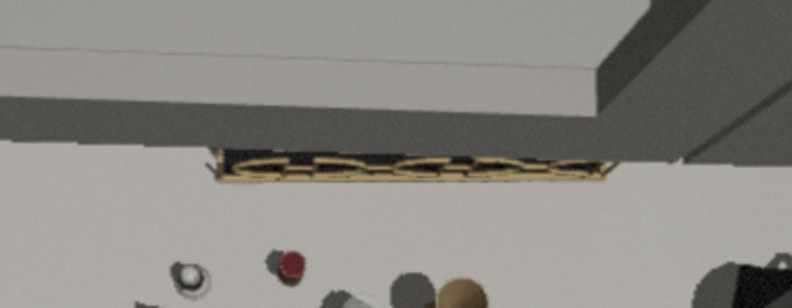

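```bash
python3 -m creep '38 -32.5 0 0 0 -5.7; 76 -65 0 0 0 -11.4; 114 -97.5 0 0 0 -17.1; 152 -130 0 0 0 -22.8; 190 -162.5 0 0 0 -28.5; 228 -195 0 0 0 -34.2; 266 -227.5 0 0 0 -40; 304 -260 0 0 0 -45.7; 342 -292.5 0 0 0 -51.4; 380 -325 0 0 0 -57.1' 0
```

```text
t: 2.3
position: [0.4546, -0.1163, 0.2271]
orientation: [3.14, 0.0, 1.372]
contact_force: [1.0, -0.3, 1.1]
width: 0.188
finger_force: 0.0
```

```bash
cat > off.py <<'E'
from station import *
from h import *
import sys
p=np.load("box.npy");s=sense();by=float(sys.argv[1]);X=world(p,[(0,by,0)])[0]
yaw=s["orientation"][2];d=X-s["position"];c,n=np.cos(yaw),np.sin(yaw)
print(round(s["t"],2),s["position"].round(4),s["orientation"].round(4),"F",s["contact_force"].round(2))
print("tool dx dy mm",round(1000*(c*d[0]+n*d[1]),1),round(1000*(n*d[0]-c*d[1]),1),"yaw err deg",round(np.degrees(np.pi/2+p[2]-yaw),2))
E
python3 off.py -100
```

```text
2.3 [ 0.4546 -0.1163  0.2271] [3.1405e+00 2.0000e-04 1.3724e+00] F [ 0.97 -0.35  1.06]
tool dx dy mm 0.7 0.3 yaw err deg -0.26
```

```bash
python3 -m creep '0 0 40 0 0 0; 0 0 80 0 0 0; 0 0 115 0 0 0; 0 0 138 0 0 0; 0 0 150 0 0 0; 0 0 153 0 0 0; 0 0 153 0 0 0' 0
python3 - <<'E'
from station import *
import cv2,numpy as np
print(sense()["contact_force"])
T=vision.camera("top")["pixels"][170:300,300:470];S=vision.camera("side")["pixels"][120:250,250:420]
cv2.imwrite("pics/close.png",cv2.resize(np.hstack([T,S]),None,fx=2.3,fy=2.3,interpolation=2))
E
```

```text
t: 3.0
position: [0.4544, -0.1184, 0.0743]
orientation: [3.141, 0.0, 1.368]
contact_force: [-0.5, 0.0, -0.2]
width: 0.007
finger_force: 0.0
[-0.48360233  0.02814167 -0.18563541]
```

View pics/close.png

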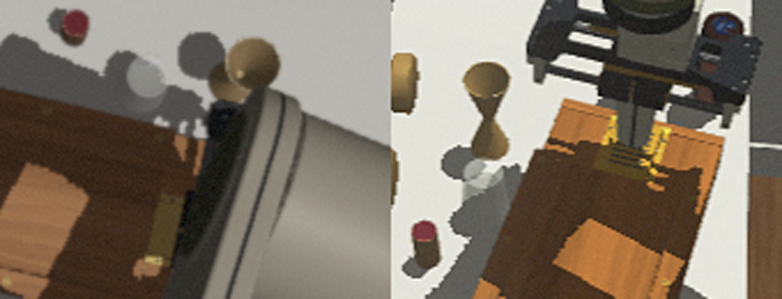

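The side view shows the closed fingers (about crop px 635,130) centred over the brass plate, clear of the jigger and glass. Pressing now.

```bash
python3 -m creep '0 0 5 0 0 0; 0 0 10 0 0 0; 0 0 13 0 0 0; 0 0 15 0 0 0; 0 0 15 0 0 0'; python3 -m creep '0 0 2 0 0 0; 0 0 3 0 0 0; 0 0 3 0 0 0'
```

```text
t: 3.6
position: [0.4542, -0.1183, 0.0587]
orientation: [3.141, 0.0, 1.368]
contact_force: [0.6, -1.4, 3.4]
width: 0.003
finger_force: 1.6
t: 3.9
position: [0.4542, -0.1183, 0.0558]
orientation: [3.141, 0.0, 1.368]
contact_force: [0.2, -1.6, 3.9]
width: 0.005
finger_force: 2.2
```

```bash
python3 -m creep '0 0 1 0 0 0; 0 0 1 0 0 0; 0 0 1 0 0 0'; python3 -m creep '0 0 0.7 0 0 0; 0 0 0.7 0 0 0; 0 0 0.7 0 0 0';python3 -m creep '0 0 0.7 0 0 0; 0 0 0.7 0 0 0; 0 0 0.7 0 0 0'; python3 off.py -60
```

```text
t: 4.2
position: [0.4542, -0.1183, 0.0548]
orientation: [3.141, 0.0, 1.368]
contact_force: [0.6, -1.6, 4.2]
width: 0.008
finger_force: 2.3
t: 4.5
position: [0.4542, -0.1183, 0.0542]
orientation: [3.141, 0.0, 1.368]
contact_force: [0.1, -1.5, 5.5]
width: 0.008
finger_force: 2.8
t: 4.8
position: [0.4542, -0.1183, 0.054]
orientation: [3.141, 0.0, 1.368]
contact_force: [-3.4, -0.9, 11.5]
width: 0.004
finger_force: 5.9
4.8 [ 0.4542 -0.1183  0.054 ] [3.1411e+00 2.0000e-04 1.3684e+00] F [-3.41 -0.88 11.52]
tool dx dy mm 42.8 0.2 yaw err deg -0.04
```

```bash
python3 -m creep '8 0 -0.3 0 0 0; 18 0 -0.3 0 0 0; 28 0 -0.3 0 0 0; 33 0 -0.3 0 0 0; 38 0 -0.3 0 0 0; 43 0 -0.3 0 0 0; 48 0 -0.3 0 0 0; 54 0 -0.3 0 0 0; 60 0 -0.3 0 0 0; 66 0 -0.3 0 0 0'; python3 off.py -30
```

```text
t: 5.8
position: [0.4677, -0.055, 0.0542]
orientation: [3.14, 0.003, 1.368]
contact_force: [-0.5, -8.0, 6.8]
width: 0.004
finger_force: 5.0
5.8 [ 0.4677 -0.055   0.0542] [3.1402e+00 2.7000e-03 1.3681e+00] F [-0.52 -8.05  6.76]
tool dx dy mm 8.0 -0.2 yaw err deg -0.02
```

```bash
python3 -m creep '6 0 0 0 0 0; 12 0 -1 0 0 0; 20 0 -3 0 0 0; 30 0 -4 0 0 0; 40 0 -4 0 0 0; 50 0 -4 0 0 0; 60 0 -4 0 0 0; 68 0 -4 0 0 0; 75 0 -4 0 0 0; 80 0 -4 0 0 0'; python3 off.py 50.5
python3 - <<'E'
from station import *
import cv2,numpy as np
T=vision.camera("top")["pixels"][170:330,230:430];S=vision.camera("side")["pixels"][140:300,240:440]
cv2.imwrite("pics/mid.png",cv2.resize(np.hstack([T,S]),None,fx=2,fy=2,interpolation=2))
E
```

```text
t: 6.8
position: [0.4831, 0.0256, 0.0573]
orientation: [-3.141, 0.0, 1.369]
contact_force: [-1.5, -3.0, -1.7]
width: 0.007
finger_force: 1.2
6.8 [0.4831 0.0256 0.0573] [-3.1409  0.      1.3689] F [-1.46 -2.99 -1.7 ]
tool dx dy mm 6.4 1.0 yaw err deg -0.06
```

View pics/mid.png

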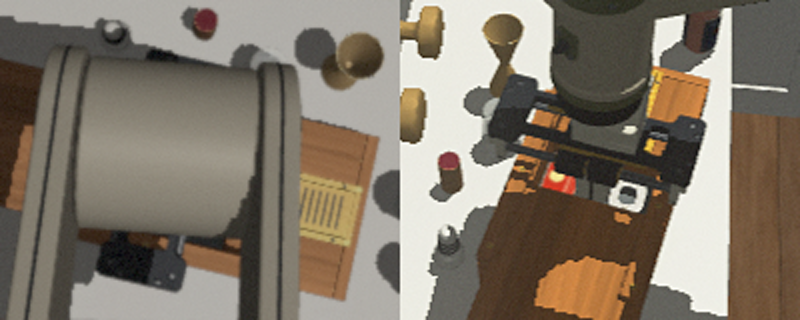

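The lid has slid with the finger (side view, tools visible at about 560,180); plate stands clear of the hand. Pushing the last few mm.

```bash
python3 -m creep '2 0 0 0 0 0; 4 0 0 0 0 0; 5 0 0 0 0 0; 5 0 0 0 0 0; 5 0 0 0 0 0'; python3 -m creep '1 0 0 0 0 0; 2 0 0 0 0 0; 2 0 0 0 0 0; 2 0 0 0 0 0'; python3 off.py 50.5
```

```text
t: 7.4
position: [0.4846, 0.0297, 0.0578]
orientation: [3.141, -0.0, 1.368]
contact_force: [-0.2, -0.5, 1.3]
width: 0.007
finger_force: 0.5
t: 7.8
position: [0.4847, 0.0303, 0.0578]
orientation: [3.141, 0.002, 1.368]
contact_force: [-2.7, -8.6, 3.6]
width: 0.006
finger_force: 4.6
7.8 [0.4847 0.0303 0.0578] [3.1412e+00 2.4000e-03 1.3681e+00] F [-2.69 -8.63  3.59]
tool dx dy mm 1.6 0.3 yaw err deg -0.02
```

At the stop (force rises, position matches 118 mm). Back off and lift away.

```bash
python3 -m creep '-3 0 0 0 0 0; -6 0 0 0 0 0; -6 0 -20 0 0 0; -6 0 -60 0 0 0; -6 0 -105 0 0 0; -6 0 -150 0 0 0; -6 0 -180 0 0 0'; python3 -m creep '-40 0 0 0 0 0; -85 0 0 0 0 0; -130 0 0 0 0 0; -175 0 0 0 0 0; -220 0 0 0 0 0; -265 0 0 0 0 0; -300 0 0 0 0 0; -310 0 0 0 0 0; -310 0 0 0 0 0'
python3 - <<'E'
from station import *
import cv2,numpy as np
T=vision.camera("top")["pixels"][170:330,230:430];S=vision.camera("side")["pixels"][140:300,240:440]
cv2.imwrite("pics/end.png",cv2.resize(np.hstack([T,S]),None,fx=2,fy=2,interpolation=2))
E
```

```text
t: 8.5
position: [0.4843, 0.026, 0.2412]
orientation: [3.138, -0.001, 1.369]
contact_force: [1.2, -0.3, 0.6]
width: 0.012
finger_force: 0.0
t: 9.4
position: [0.4207, -0.2786, 0.2372]
orientation: [-3.141, -0.001, 1.366]
contact_force: [-0.1, -0.2, 0.1]
width: 0.005
finger_force: 0.0
```

View pics/end.png

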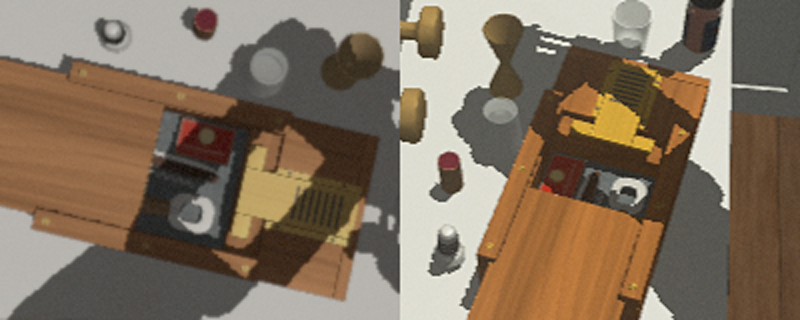

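The lid is fully open (its edge at about top crop px 160,110–125,245), the plate lies free, and the box and bystanders are where they stood.

```bash
python3 -c "
from station import workorder
print(workorder.close_job())"
```

```text
the job is handed in; nothing more can be done
None
```

I pressed the thumb plate fully down and held it while pushing the lid past the catch to its stop, then took the hand away. In the last picture the lid is open and the box and bystanders look unmoved; I didn't measure the plate's return. The job is handed in, and no verdict came back.

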